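Reset the tripped cut-out of a slide-drying hotplate

TASK

One zone of the slide-drying hotplate has gone cold because its cut-out has tripped. Press down on the front of the hinged cover on the hotplate so that its push-catch lets go and the cover pops open, push in the cut-out button that stands out until it is fully in like its neighbours, then press the cover down again until it catches and stays shut. Work with the fingertips only, pick nothing up, and leave the jars, bottles and other things round the hotplate where they are.

Things in the scene. Friction and masses are not known exactly. Their poses are not given: they have to be found in the camera images.
- hotplate: White bench hotplate for drying microscope slides, fixed, 160 (x) x 308 (y) x 74 mm high. Origin under its centre; x points to its back, y to its left. The left half of its top is a bare aluminium plate with glass slides, 79 mm above the bench; on the right half are the grey hinged cover and, in front of it, a display and a 12 mm high knob.
- cover (a joint): Angle of the grey cover, hinged along its back edge: 0 shut and caught, 1.75 rad fully open, leaning a little back, -0.115 pressed in to its stop. Push-push catch: from shut, press its front 6 to 7 mm down to the stop (about 4 N) and let go: springs fully open in 2 s. From open, swing it down (1 to 4 N at the front), press to the stop, let go: it stays at 0. Pressed less than 5 mm, the catch does not act.
- cover_press (a point): Point on the cover's ribbed top, 13 mm from the front edge, in the middle of its width. With the cover shut it faces up, 91.5 mm above the bench; it moves with the cover.
- cover_hinge (a point): Middle of the hinge axis, which runs along the hotplate's y 87 mm above the bench. The cover, 140 mm wide, reaches 64 mm from here to the hotplate's -x when shut; its outer face is 4 mm from the plane through the axis. Behind the hinge lie 50 mm of bare deck, 74 mm above the bench. A catch arm stands 25 mm off the cover's inner side, 40 to 64 mm left of the middle, 44 mm from the hinge.
- button_a (a joint): How far this cut-out button stands out, m: 0 fully in, 0.006 to 0.0075 tripped. Three cut-outs alike under the cover: black buttons, 12 mm diameter, in steel collars, in a row along the hotplate's y 26 mm apart, 30 mm in front of the hinge; any place can hold the tripped one. A button moves straight down with about 3 N, stays where it is left, stops when fully in.
- button_b (a joint): The same for a second cut-out button.
- button_c (a joint): The same for the third cut-out button.
- button_a_top (a point): Centre of the top face of that button; 79 mm above the bench when the button is fully in (5 mm above the deck). A sill 9 mm high surrounds the row (inside 51 x 127 mm).
- button_b_top (a point): Centre of the top face of the second button.
- button_c_top (a point): Centre of the top face of the third button.
- oil: Small amber bottle with black cap, 28 mm diameter, 57 mm high, loose, in front of the hotplate. Origin at the centre of its underside.
- pot: Specimen pot with screw cap, 50 mm diameter, 55 mm high, loose, in front of the hotplate. Origin at the centre of its underside.
- alcohol: Small white reagent bottle with screw cap, 44 mm diameter, 90 mm high, loose, right of the hotplate. Origin at the centre of its underside.
- stain_jar: Glass staining jar, 67 mm diameter, 98 mm high, loose, left of the hotplate. Origin at the centre of its underside.
- fix_jar: Another glass staining jar of the same size, left of the hotplate.
- timer: Flat three-key bench timer, 62 x 64 x 19 mm, loose, near the front edge. Origin at the centre of its underside.
- forceps: Steel forceps lying near the front edge of the bench, 126 x 17 x 8 mm, loose. Origin under their middle.
- cover_glasses: Small flat box of cover glasses, 34 x 34 x 17 mm, loose, at the right. Origin at the centre of its underside.

How it is judged:
By the outcome, as a careful person would: the job done as asked, in the order asked, and still so for the second after the job is handed in, with the robot touching nothing.
It also fails if it takes over 51 s, if anything falls off the work surface, if the arm or the gripper's body presses on something with over 40 N, if the wrist force passes 120 N, or if a joint passes its speed limit or range.

ROBOT

A 7-joint arm with a two-finger parallel gripper is mounted at the origin on a cart in front of the work surface, level with it; the furniture and walls round the work are solid. World frame = base frame: x ahead of the robot, y to its left, z up, the work surface at z = 0. Lengths are in m, angles in rad, forces in N, time in s.
With the tool pointing down it reaches from about 0.425 to 0.925 m from the base axis. Payload 6.8 kg.
Tool frame: the origin (TCP) lies on the front face of the gripper's body, between the roots of the fingers; the fingertips stand 73 mm ahead of it and the grasp point (between the pads) lies 54 mm ahead of it (env.nose_length is the distance from the TCP to the fingertips, in m); z points along the fingers, y is the direction in which the jaws open and shut (so a half turn about z gives the same grasp; the last joint's range is limited). The gripper opens to 85 mm and grips with 20 to 120 N. Pads are 22 mm wide; open, the fingers measure 114 mm over their backs; the gripper's body (76 mm by 85 mm) begins 54 mm behind the grasp point. The pads swing forward as they close: fully open they stand 13 mm farther back than shut.
Start: joints at [-1.372, 0.477, 0.022, 1.555, -0.011, 1.109, -0.083], TCP at [0.204, 0.643, 0.304] pointing down, gripper open.
Joint ranges: [-2.96, 2.96], [-0.34, 2.1], [-1.41, 1.46], [0.24, 2.44], [-1.37, 4.51], [0.17, 1.92], [-2.96, 2.96]. Speed limits (rad/s): [2.39, 2.39, 3.14, 3.14, 3.14, 3.14, 3.14].

INTERFACE

Orientations are given as a unit quaternion [w, x, y, z].
In Python, from cell import env, kin, camera, calibration, job gives the robot as it stands. The module is installed in compiled form; this text tells all that it offers. Calls block until the motion is done:
- env.reach(position, orientation): joint-space move of the TCP to a pose.
- env.movel(position, velocity=0.15, rot=None, stop_force=None): straight line of the TCP; rot=None keeps the orientation; velocity is the mean speed in m/s. With stop_force (N) it stops when the force on the tool has changed by that much, and returns True; else False.
- env.goto_joints(angles): joint-space move.
- env.grip(opening, f_grip=None): finger opening in m; f_grip is the grip in N (None keeps the last); returns when the fingers have stopped.
- env.dwell(seconds).
- kin.inverse_kinematics(position, orientation): joint angles nearest the present ones, or None.
- env.get_state(): the state.
- camera(name): name is "scene" or "top"; returns (picture, depth): 384x512x3 uint8, blue, green, red; 384x512 float32, m along the optical axis (not along the pixel's ray), 0 where there is no reading.
- calibration(name): a dict with "fx", "fy", "cx", "cy" (pixels), "rvec" (rotation vector, rad) and "tvec" (3), from world to camera coordinates, as OpenCV has them. Camera axes: x right, y down, z forward; pixel columns grow to the right and rows downward; lengths in m; the calibration is good to about 2 mm. A picture is of the moment at which its call begins. calibration takes no time and is no camera call.
A pose or a line that the arm cannot do raises env.PlanningError and nothing moves.
- job.job_done(): hands the job in, once; it reports no verdict.
The state is a dict: "time": time; "qpos": joint angles; "joint_velocities": joint speeds; "joint_torque": joint torques, N m; "tcp_pos": TCP position; "orientation": TCP orientation; "force": force on the tool from outside, world axes, zero at the start; "torque": the same for the moment, N m; "opening": finger opening in m.
Only numpy, scipy, OpenCV 4.12 (cv2) and the standard library are available. Lean on these libraries where they do the work, as an engineer would, in place of code of your own. Each camera call takes 0.05 s, during which the arm holds its last target. There are 200 camera calls.

## Working session

There is one attempt and no reset: what is moved stays moved. The work goes in short steps, each a Python script; the robot and the scene stay as the last script left them, time stands still between calls to the robot, and variables do not carry over. Pictures are saved under pics/ and viewed, about 8 in all and at most 12, crops included, and the job is handed in when it is done.

```bash
mkdir -p pics; cat > h.py <<'E'
import numpy as np, cv2
from cell import env, kin, camera, calibration, job
def cam(n):
    c=calibration(n); K=np.array([[c["fx"],0,c["cx"]],[0,c["fy"],c["cy"]],[0,0,1]])
    R=cv2.Rodrigues(np.array(c["rvec"],float))[0]; return K,R,np.array(c["tvec"],float).ravel()
def ray(n,u,v,z):
    K,R,t=cam(n); d=R.T@np.linalg.inv(K)@[u,v,1]; o=-R.T@t
    return o+d*(z-o[2])/d[2]
def proj(n,p):
    K,R,t=cam(n); q=K@(R@np.asarray(p,float)+t); return q[:2]/q[2]
def cloud(n,D):
    K,R,t=cam(n); v,u=np.mgrid[:D.shape[0],:D.shape[1]]
    P=np.stack([u,v,np.ones_like(u)],-1)@np.linalg.inv(K).T*D[...,None]
    return (P-t)@R
def snap(n,f,box=None,s=1.5):
    I,D=camera(n); J=I
    if box: J=I[box[1]:box[3],box[0]:box[2]]
    cv2.imwrite("pics/"+f,cv2.resize(J,None,fx=s,fy=s,interpolation=cv2.INTER_CUBIC)); np.savez("pics/"+f+".npz",I=I,D=D); return I,D
E
python3 - <<'E'
from h import *
for n in("top","scene"):
    snap(n,n+"0.png"); K,R,t=cam(n); print(n,-R.T@t,R[2],K[0,0])
s=env.get_state();print(s["time"],s["tcp_pos"],s["orientation"],s["qpos"],s["opening"])
E
```

```text
top [ 0.32743895 -0.03717889  1.16771362] [ 0.09845438  0.01758085 -0.99498626] 439.7533546393989
scene [-0.09583536 -0.44410879  0.78254521] [ 0.55544399  0.42799266 -0.71295459] 399.6097320805576
0.1 [0.20373309 0.64309715 0.30302248] [-5.47144898e-05  1.52788257e-01  9.88258612e-01 -8.12643483e-04] [-1.37210765  0.47772978  0.02234055  1.55633375 -0.01147461  1.10928631
 -0.08312292] 0.08547300878849728
```

View pics/top0.png

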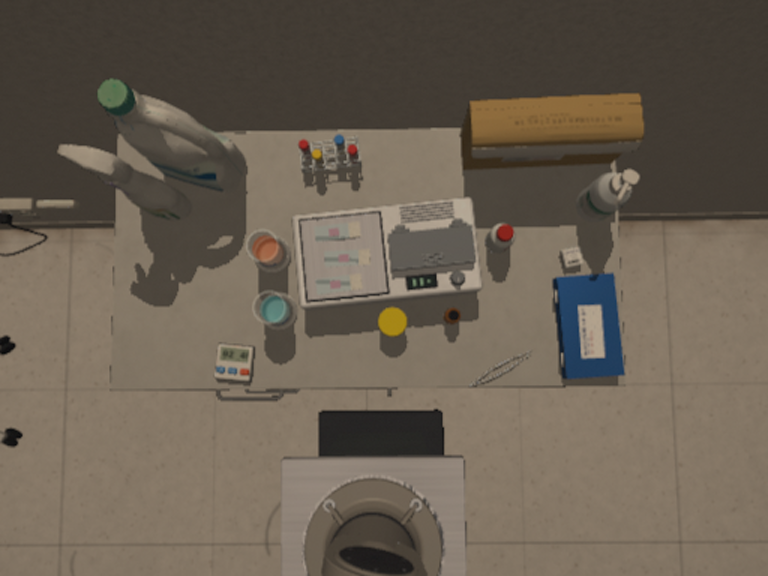

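View pics/scene0.png

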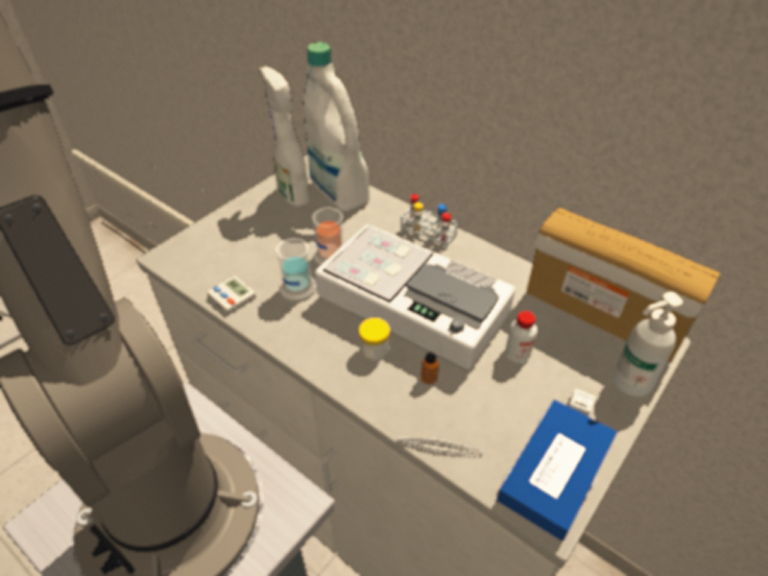

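The top view (1.5x pixels) shows the hotplate with corners at about (293,214), (471,199), (480,290) and (303,307). The grey cover is at about (388-475, 224-275), the knob at (458,279), the amber bottle at (452,315), the pot at (393,321) and the alcohol bottle at (502,236). Next I'll measure the hotplate and cover pose.

```bash
python3 - <<'E'
from h import *
d=np.load("pics/top0.png.npz"); I,D=d["I"],d["D"]; P=cloud("top",D)
m=(P[...,2]>.06)&(P[...,2]<.1)
lab=cv2.connectedComponents(m.astype(np.uint8),connectivity=4)[1]
L=lab[int(287/1.5),int(430/1.5)]; 
for n,(u,v) in dict(plate=(345,250),cover=(430,245),deck=(440,285)).items():
    print(n,P[int(v/1.5),int(u/1.5)],I[int(v/1.5),int(u/1.5)])
M=lab==lab[int(245/1.5),int(430/1.5)]
r=cv2.minAreaRect(P[M][:,:2].astype(np.float32)); print("plate",r,M.sum())
# from colour contour: rays at z=.074
g=cv2.cvtColor(I,cv2.COLOR_BGR2GRAY)
c=M&(g<95)&(P[...,2]>.083)
n,lab2,st,ce=cv2.connectedComponentsWithStats(c.astype(np.uint8),connectivity=4)
for i in np.argsort(-st[1:,4])[:2]+1:
    v,u=np.nonzero(lab2==i); X=np.array([ray("top",a,b,.091)[:2] for a,b in zip(u,v)],np.float32)
    print("cover",st[i],cv2.minAreaRect(X), X.mean(0),np.median(P[lab2==i][:,2]))
# refine: predict points
for n in("oil","pot"):pass
E
```

```text
plate [0.50326157 0.0382333  0.08221954] [126 138 148]
cover [ 0.5077837  -0.10117578  0.08974671] [85 91 96]
deck [ 0.44189378 -0.11832343  0.07497269] [140 156 170]
plate ((0.5011851787567139, -0.029148295521736145), (0.1612977832555771, 0.3085853159427643), 5.258345127105713) 7612
cover [ 259  147   58   33 1331] ((0.5077724456787109, -0.10345517843961716), (0.07041051238775253, 0.13751725852489471), 5.694641590118408) [ 0.5050099  -0.10400826] 0.09099122457723907
cover [301 180   8   9  37] ((0.4547327756881714, -0.1456565111875534), (0.019109172746539116, 0.015767401084303856), 43.82306671142578) [ 0.45479697 -0.14549464] 0.08548113094409521
```

```bash
cat >> h.py <<'E'
from scipy.spatial.transform import Rotation as Rot
A=np.radians(5.3); C=np.array([.5012,-.0292,0]); EX=np.array([np.cos(A),np.sin(A),0]); EY=np.array([-np.sin(A),np.cos(A),0]); EZ=np.array([0,0,1.])
HX,HY=.030,-.0745   # hinge middle in hotplate frame
def W(x,y,z): return C+x*EX+y*EY+z*EZ
def pose(x,y,z,tilt=0):
    """TCP pose putting the tip's robot-side lower edge at hotplate-frame x,y and height z"""
    t=np.radians(tilt); zt=np.sin(t)*EX-np.cos(t)*EZ; xt=np.cross(EY,zt)
    q=Rot.from_matrix(np.stack([xt,EY,zt],1)).as_quat()
    return W(x,y,z)-.011*xt-env.nose_length*zt, np.array([q[3],*q[:3]])
E
python3 - <<'E'
from h import *
print(env.nose_length, "bottle",ray("top",123,142,0),ray("top",75,55,.3))
for n,a in dict(press25=(-.021,HY,.12,25),hover=(-.05,HY,.16,25),b=(0,HY,.079,25),bl=(0,HY+.026,.079,25),beh=(.075,HY,.17,0),end=(-.021,HY,.085,0)).items():
    p,q=pose(*a); print(n,p,q,kin.inverse_kinematics(p,q))
K=proj("top",W(HX-.051,HY,.0915))*1.5; print(K, proj("top",W(HX,HY,.087))*1.5)
E
```

```text
0.0726 bottle [0.58616177 0.33443927 0.        ] [0.70354425 0.34208016 0.3       ]
press25 [ 0.46654724 -0.10723452  0.19044675] [ 0.21620815 -0.04513879  0.97525196  0.01000703] [ 0.38186648  0.22483091 -0.25628975  2.33521081 -0.25618782  0.16897854
  2.05075734]
hover [ 0.43767123 -0.10991326  0.23044675] [ 0.21620815 -0.04513879  0.97525196  0.01000703] [ 0.71953483  0.12689224 -0.57432063  2.33726638 -0.14115141  0.2770545
  1.95454588]
b [ 0.48745746 -0.10529473  0.14944675] [ 0.21620815 -0.04513879  0.97525196  0.01000703] [ 0.8354243   0.44332462 -0.80933095  2.29184054  1.17076153  0.23410822
  0.69697188]
bl [ 0.48505583 -0.07940589  0.14944675] [ 0.21620815 -0.04513879  0.97525196  0.01000703] [ 0.76933958  0.42842419 -0.80342936  2.31147766  1.25502539  0.24267947
  0.55012987]
beh [ 0.59371393 -0.09543762  0.2426    ] [ 0.         -0.04623474  0.9989306   0.        ] [-0.38211656  0.47319559  0.58670032  1.82751064 -0.31873363  0.93590671
  2.00877189]
end [ 0.49812436 -0.1043052   0.1576    ] [ 0.         -0.04623474  0.9989306   0.        ] [-0.28357935  0.44119106  0.45746579  2.09613662 -0.30931277  0.6682089
  2.04430767]
[431.79787117 256.67268102] [428.25295664 226.81461143]
```

```bash
python3 - <<'E'
from h import *
env.grip(0.0)
s=env.get_state(); q0=s["orientation"]
env.movel([.25,.42,.30],velocity=.3)
p,q=pose(-.021,HY,.15); env.reach(p,q)
s=env.get_state(); print(s["time"],s["qpos"],s["tcp_pos"],p,s["opening"])
p2,_=pose(-.061,HY,.19); print(kin.inverse_kinematics(p2,q))
snap("top","t1.png",(220,110,360,240),4)
E
```

```text
3.875 [-0.47990911  0.36819775  0.69510735  2.06120422 -0.32158553  0.81875516
  2.07014855] [ 0.49852723 -0.10322258  0.22252503] [ 0.49812436 -0.1043052   0.2226    ] 0.00019662206774739664
[-0.55961886  0.22982806  0.76701725  2.10951742 -0.20731362  0.87585893
  1.99127121]
```

View pics/t1.png

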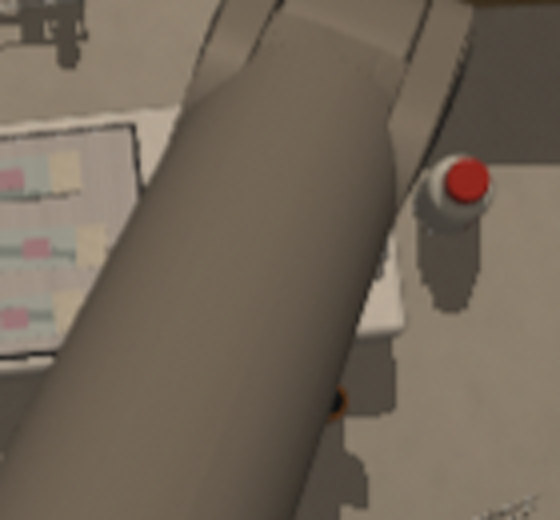

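The arm hides the cover in the top view at the press pose. The alcohol bottle is at crop pixel (465,185), untouched. The pose matches the plan, so I'm pressing the cover, then backing off and up.

```bash
python3 - <<'E'
from h import *
env.movel(pose(-.021,HY,.098)[0],velocity=.15)
f0=env.get_state()["force"]
r=env.movel(pose(-.021,HY,.078)[0],velocity=.025,stop_force=14)
s=env.get_state(); print(r,s["time"],s["tcp_pos"][2]-env.nose_length,s["force"]-f0)
env.movel(pose(-.061,HY,.19)[0],velocity=.3)
env.dwell(.8)
snap("scene","s1.png",(200,130,360,250),4)
print(env.get_state()["time"])
E
```

```text
True 4.975 0.08674166840022915 [-3.73969634  2.16113875 15.9821249 ]
6.35
```

View pics/s1.png

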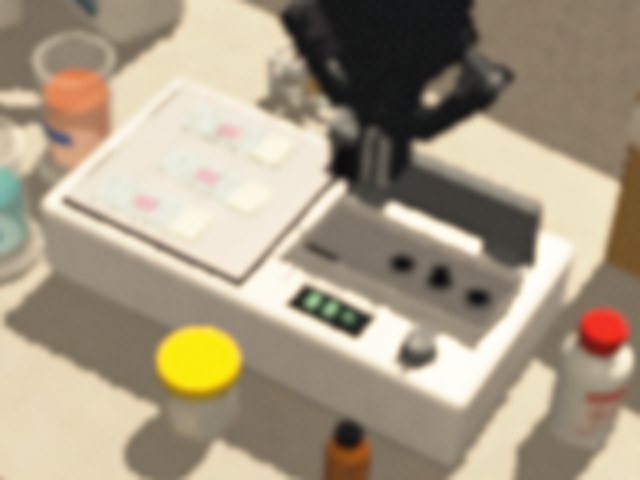

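The cover is open. Three black buttons show at crop pixels (402,262), (440,275) and (478,297). The middle one stands taller, so it is the tripped one. I'll check the numbers from masks.

```bash
python3 - <<'E'
from h import *
d=np.load("pics/s1.png.npz"); I=d["I"]; P=cloud("scene",d["D"])
g=cv2.cvtColor(I,cv2.COLOR_BGR2GRAY); m=np.zeros_like(g); m[190:209,295:325]=(g[190:209,295:325]<60)
n,l,st,ce=cv2.connectedComponentsWithStats(m)
def loc(p): p=p-C; return np.round([p@EX,p@EY,p[2]],4)
for i in range(1,n):
    w=ray("scene",*ce[i],.079); k=l==i; print(st[i],ce[i],loc(w),loc(np.median(P[k],0)),P[k][:,2].max())
for j in(-1,0,1): print("expected px",proj("scene",W(0,HY+.026*j,.079)))
for b in[(0,HY,.090,15),(-.03,HY,.15,15),(0,HY,.079,15)]:
    p,q=pose(*b);print(kin.inverse_kinematics(p,q))
E
```

```text
[298 194   5   4  16] [300.  195.5] [-0.0008 -0.0711  0.079 ] [-0.0014 -0.0709  0.0802] 0.08223576723234055
[308 197   4   5  19] [309.57894737 199.10526316] [ 0.0013 -0.0966  0.079 ] [-0.0032 -0.099   0.0832] 0.08927997899192049
[317 203   5   3  15] [319. 204.] [-0.0007 -0.1233  0.079 ] [-0.0026 -0.1243  0.0808] 0.08227434287245704
expected px [310.75056982 200.06330045]
expected px [301.37858696 195.85724217]
expected px [292.19064722 191.73378073]
[-0.2861026   0.36389026  0.47290869  2.23345056 -0.62082853  0.38852523
  2.3578526 ]
[-0.46437495  0.2086029   0.66980623  2.2574398  -0.422044    0.50148708
  2.19125801]
[-0.25333524  0.38248207  0.43484731  2.23784265 -0.64763031  0.36284259
  2.38384366]
```

Depth and rays agree. The buttons sit at hotplate y of -71, -97 and -123 mm, and the middle one is 7 mm higher. I'm pressing it.

```bash
python3 - <<'E'
from h import *
y=-.0972
p,q=pose(-.03,y,.15,15); env.reach(p,q)
env.movel(pose(-.003,y,.094,15)[0],velocity=.15)
f0=env.get_state()["force"]
r=env.movel(pose(-.003,y,.072,15)[0],velocity=.025,stop_force=14)
s=env.get_state(); print(r,s["time"],s["tcp_pos"]-pose(-.003,y,.079,15)[0],s["force"]-f0)
env.movel(pose(-.003,y,.10,15)[0],velocity=.15)
env.movel(pose(-.05,y,.17,15)[0],velocity=.25)
I,D=snap("scene","s2.png",(260,160,360,235),6)
d=D; P=cloud("scene",D); g=cv2.cvtColor(I,cv2.COLOR_BGR2GRAY); m=np.zeros_like(g); m[190:209,295:325]=(g[190:209,295:325]<60)
n,l,st,ce=cv2.connectedComponentsWithStats(m)
for i in range(1,n): print(st[i],ce[i],np.median(P[l==i],0),P[l==i][:,2].max())
print(env.get_state()["time"])
for a in[(-.03,HY,.27,0),(.065,HY,.24,0),(.075,HY,.24,0),(.075,HY,.125,0)]: p,q=pose(*a); print(p,kin.inverse_kinematics(p,q))
E
```

```text
True 8.0167 [ 3.42869459e-04 -4.69279791e-05 -9.98415947e-04] [-4.131645    2.16842444 15.25315498]
[298 194   5   4  16] [300.  195.5] [ 0.50543044 -0.10145144  0.08063643] 0.08368674820950776
[308 198   4   4  13] [309.46153846 199.84615385] [ 0.50652922 -0.12726353  0.08067065] 0.08273847517818897
[317 203   5   3  14] [318.85714286 204.07142857] [ 0.50931458 -0.15277369  0.08081242] 0.08348540340705984
8.85
[ 0.48916284 -0.10513653  0.3426    ] [-0.67698486  0.18462844  0.88263318  1.95969682 -0.16241427  1.06943877
  1.93911477]
[ 0.58375669 -0.09636133  0.3126    ] [-0.47863118  0.39348561  0.70700476  1.78729303 -0.28842419  1.06660556
  1.99505701]
[ 0.59371393 -0.09543762  0.3126    ] [-0.47024636  0.41119006  0.70177987  1.76421329 -0.29774416  1.07498146
  1.99725037]
[ 0.59371393 -0.09543762  0.1976    ] [-0.46538012  0.5753935   0.71807205  1.86681528 -0.48284923  0.88056494
  2.15260204]
```

View pics/s2.png

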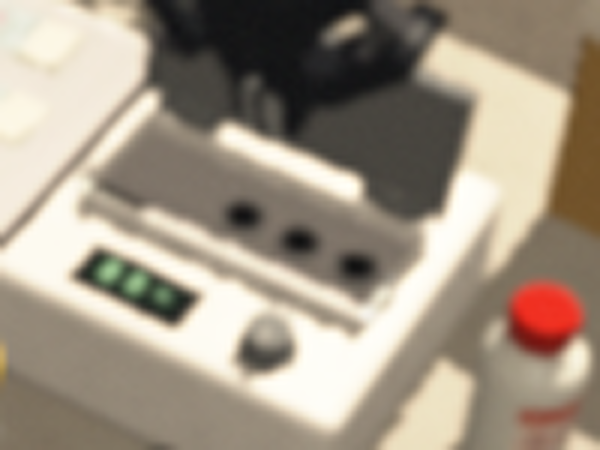

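All three buttons are now flush, at crop pixels (243,214), (298,240) and (357,265), with equal depth heights and a firm stop felt. Next I go behind the cover and swing it shut.

```bash
python3 - <<'E'
from h import *
p,q=pose(-.03,HY,.23); env.reach(p,q)
env.movel(pose(.064,HY,.23)[0],velocity=.3)
print(env.movel(pose(.064,HY,.132)[0],velocity=.2,stop_force=15))
def arc(th,r=.050): return pose(HX-r*np.cos(th)+.004*np.sin(th),HY,.087+r*np.sin(th)+.004*np.cos(th))[0]
ok=True
for th in np.arange(1.6,.1,-.2):
    if env.movel(arc(th),velocity=.08,stop_force=20): print("stopped",th); ok=False; break
s=env.get_state(); print(ok,s["time"],s["force"],s["tcp_pos"])
if ok:
    r=env.movel(pose(-.021,HY,.076)[0],velocity=.025,stop_force=16)
    s=env.get_state(); print(r,s["time"],s["tcp_pos"][2]-env.nose_length,s["force"])
    env.movel(pose(-.022,HY,.15)[0],velocity=.1)
    env.movel(pose(-.061,HY,.2)[0],velocity=.25)
snap("scene","s3.png",(200,130,360,250),4)
print(env.get_state()["time"])
E
```

```text
False
True 12.8833 [ 1.52087473 -0.19641056  1.94832411] [ 0.50130597 -0.1040668   0.17363479]
True 13.325 0.09575498127003121 [-0.10420112 -0.12357929  3.87640763]
14.4667
```

View pics/s3.png

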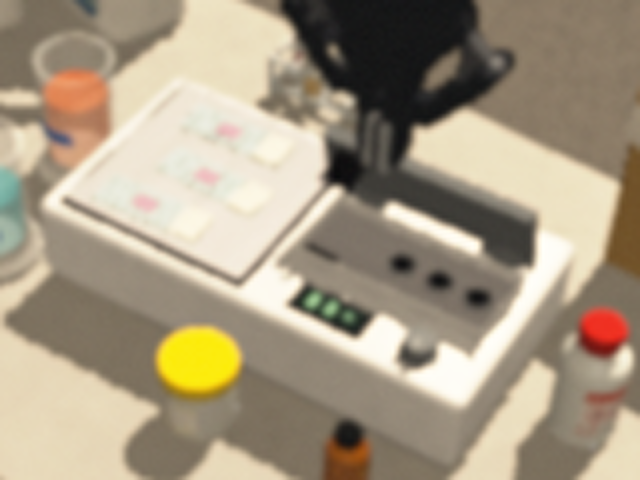

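The cover was not caught. The last press stopped early at 96 mm, probably on a contact transient, and the cover sprang open again. The buttons are still all in and everything else looks unmoved. I'll repeat the swing with a pause, then press again if it stops above the known stop height of about 86.7 mm.

```bash
python3 - <<'E'
from h import *
p,q=pose(-.03,HY,.23); env.movel(p,velocity=.25)
env.movel(pose(.064,HY,.23)[0],velocity=.3)
print(env.movel(pose(.064,HY,.132)[0],velocity=.2,stop_force=15))
def arc(th,r=.050): return pose(HX-r*np.cos(th)+.004*np.sin(th),HY,.087+r*np.sin(th)+.004*np.cos(th))[0]
ok=True
for th in np.arange(1.6,.1,-.2):
    if env.movel(arc(th),velocity=.08,stop_force=20): print("stopped",th); ok=False; break
if ok:
  env.dwell(.2)
  for i in range(6):
    r=env.movel(pose(-.021,HY,.078)[0],velocity=.02,stop_force=16)
    s=env.get_state(); z=s["tcp_pos"][2]-env.nose_length; print(r,s["time"],z,s["force"])
    if z<.0875: break
    env.dwell(.15); print(env.get_state()["force"])
  if z<.0875:
    env.movel(pose(-.021,HY,.15)[0],velocity=.08)
    env.movel(pose(-.061,HY,.2)[0],velocity=.25)
    env.dwell(.5)
snap("scene","s4.png",(200,130,360,250),4)
print(env.get_state()["time"])
E
```

```text
False
True 19.3 0.08691923835286114 [-4.08210409  1.64552425 14.69570398]
21.2
```

View pics/s4.png

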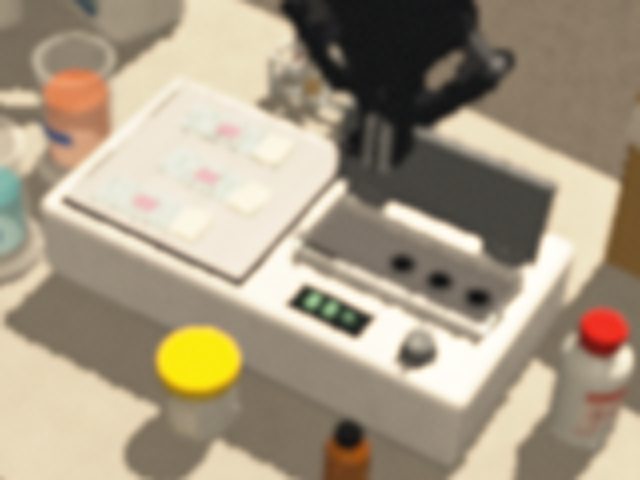

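The cover reopened, and the buttons are still in. With a vertical tool the hinge-side edge of the tip bears at only about 30 mm radius once the cover dips, so the catch probably wasn't pressed far enough. I'll press nearer the front with a higher force and a hold. I'll then lift slowly and check for spring force, pressing again if the cover follows the tip.

```bash
python3 - <<'E'
from h import *
p,q=pose(-.03,HY,.23); env.movel(p,velocity=.25)
env.movel(pose(.064,HY,.23)[0],velocity=.3)
print(env.movel(pose(.064,HY,.132)[0],velocity=.2,stop_force=15))
def arc(th,r=.050): return pose(HX-r*np.cos(th)+.004*np.sin(th),HY,.087+r*np.sin(th)+.004*np.cos(th))[0]
ok=True
for th in np.arange(1.6,.3,-.2):
    if env.movel(arc(th),velocity=.08,stop_force=20): print("stopped",th); ok=False; break
def st(n):
    s=env.get_state(); print(n,round(s["time"],2),np.round(s["tcp_pos"][2]-env.nose_length,4),np.round(s["force"],1))
    return s
if ok:
  env.movel(arc(.2,.061),velocity=.06); env.dwell(.2); st("pre")
  for i in range(3):
    env.movel(pose(-.031,HY,.089)[0],velocity=.03,stop_force=30); st("a")
    env.movel(pose(-.031,HY,.078)[0],velocity=.015,stop_force=25); st("b")
    env.dwell(.3); st("hold")
    env.movel(pose(-.031,HY,.0925)[0],velocity=.04); st("c")
    env.movel(pose(-.031,HY,.0975)[0],velocity=.04); env.dwell(.3); s=st("lifted")
    if abs(s["force"][2])<.8: break
  env.movel(pose(-.031,HY,.15)[0],velocity=.1)
  env.movel(pose(-.061,HY,.2)[0],velocity=.25)
snap("scene","s5.png",(200,130,360,250),4)
print(env.get_state()["time"])
E
```

```text
False
pre 25.41 0.1028 [-1.2  0.   2. ]
a 25.8 0.0944 [-0.1  0.3  4.1]
b 26.54 0.085 [-5.9  1.1 21.4]
hold 26.84 0.0851 [-5.1  1.7 20.2]
c 27.2 0.0922 [-0.   0.3  0.8]
lifted 27.77 0.0974 [-0.7 -0.1  0.5]
28.8833
```

View pics/s5.png

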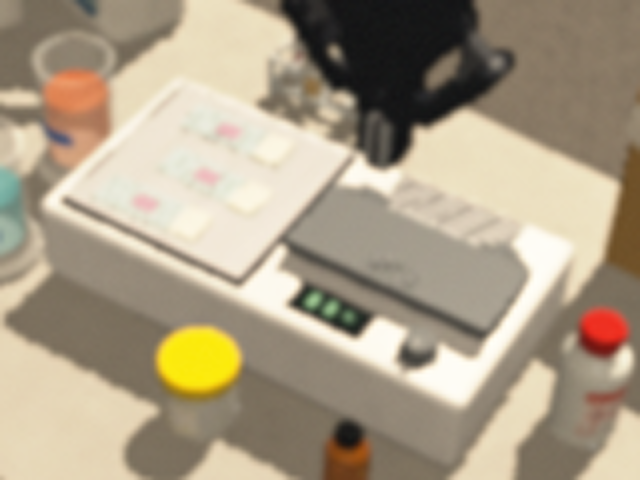

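The cover is shut, flat between (285,235) and (525,285), and the spring force is gone. I'll do a last check that it stays shut and nothing else moved, then hand in.

```bash
python3 - <<'E'
from h import *
env.movel(pose(-.061,HY,.26)[0],velocity=.25); env.dwell(1.)
I,D=camera("scene"); d=np.load("pics/scene0.png.npz"); P=cloud("scene",D); P0=cloud("scene",d["D"])
u,v=proj("scene",W(-.021,HY,.0915)).astype(int)
print("cover z",np.median(P[v-3:v+4,u-5:u+6,2]),"before",np.median(P0[v-3:v+4,u-5:u+6,2]))
m=(cv2.absdiff(I,d["I"]).max(2)>40).astype(np.uint8)
n,l,st,_=cv2.connectedComponentsWithStats(m)
print([list(s) for s in st[1:] if s[4]>12]); print(env.get_state()["time"])
if abs(np.median(P[v-3:v+4,u-5:u+6,2])-.0915)<.006: job.job_done(); print("done")
E
```

```text
cover z 0.09312096113109075 before 0.09353448283564147
[[np.int32(0), np.int32(0), np.int32(130), np.int32(290), np.int32(12213)], [np.int32(271), np.int32(0), np.int32(76), np.int32(151), np.int32(4919)], [np.int32(313), np.int32(36), np.int32(3), np.int32(8), np.int32(15)], [np.int32(314), np.int32(50), np.int32(5), np.int32(10), np.int32(22)], [np.int32(0), np.int32(59), np.int32(33), np.int32(15), np.int32(262)], [np.int32(0), np.int32(197), np.int32(20), np.int32(41), np.int32(338)], [np.int32(0), np.int32(250), np.int32(40), np.int32(40), np.int32(816)], [np.int32(0), np.int32(259), np.int32(43), np.int32(63), np.int32(872)], [np.int32(119), np.int32(269), np.int32(7), np.int32(11), np.int32(49)], [np.int32(241), np.int32(275), np.int32(10), np.int32(9), np.int32(61)], [np.int32(126), np.int32(278), np.int32(8), np.int32(14), np.int32(71)], [np.int32(113), np.int32(311), np.int32(109), np.int32(73), np.int32(3749)], [np.int32(44), np.int32(321), np.int32(15), np.int32(17), np.int32(75)], [np.int32(23), np.int32(369), np.int32(17), np.int32(12), np.int32(115)]]
30.325
the job is handed in; nothing more can be done
done
```

The job is done and handed in at about 30 s of the 51 s. I pressed the cover open with closed fingertips, pushed in the tripped cut-out (the middle of the three) and shut the cover again.

- **Button:** after the press, depth put all three button tops at the same height. I felt a firm stop at full depth.
- **Closing:** this took three tries. On the first the press stopped early on a force transient. On the second the cover was probably not pressed far enough for the catch. The cover sprang open again both times, and after each the picture showed the buttons still in. The third press was nearer the front edge, to about 21 N with a short hold, and the cover caught.
- **Last checks:** the spring force was gone after lifting. The cover read 93.1 mm high against 93.5 mm before I started, and it was still shut more than a second after I had moved clear.
- **Surroundings:** the start and end scene pictures differ mainly where the arm was or is. There is one small patch, about 10 pixels, near (245,279) in front of the hotplate. I took it for arm shadow and did not look at it further. The last pictures of the hotplate area show the pot, amber bottle and alcohol bottle where they were.

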